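# Lid of the screened test box held just short of its balance point

## Robot

A 6-joint arm with a two-finger parallel gripper is mounted at the origin on the work surface. World frame = base frame: x ahead of the robot, y to its left, z up, the work surface at z = 0. Lengths are in m, angles in rad, forces in N, time in s.
With the tool pointing down it reaches from about 0.325 to 0.9 m from the base axis. Payload 3.5 kg.
Tool frame: the origin (TCP) lies on the centre line of the jaws, within the pads' length; the fingertips stand 17 mm ahead of it and the grasp point (between the pads) lies 2 mm behind it; x points along the fingers, y is the direction in which the jaws open and shut, and the axes are right-handed (so a half turn about x gives the same grasp; the last joint's range is limited). The gripper opens to 85 mm and grips with 20 to 120 N. Pads are 22 mm wide; open, the fingers measure 114 mm over their backs; the gripper's body (76 mm by 85 mm) begins 54 mm behind the grasp point. The pads swing forward as they close: fully open they stand 13 mm farther back than shut.
Start: joints at [1, 0.276, -0.026, 1.268, 0, 1.467], TCP at [0.282, 0.558, 0.248] pointing down, gripper open.
Joint ranges: [-3.12, 3.12], [-0.85, 1.88], [-1.08, 1.24], [-1.95, 2.15], [-1.57, 1.53], [-3.14, 3.14]. Speed limits (rad/s): [2.57, 2.57, 3.14, 3.14, 3.14, 3.14].

## Interface

Orientations are given as a rotation vector (axis times angle).
In Python, from bench import r, capture, camera_model gives the robot as it stands.
- The arm moves only by the tool drive_tool, never from a script. Its argument "rows" is text: rows parted by semicolons, each of 5 numbers parted by spaces: the shift along the world's x, y, z in mm, then the turn about the world's z in rad, then the closure in counts, from 0 (fully open) to 255 (shut). In form: x y z roll claw; .... A call has exactly 5 rows; each row shifts and turns the pose as measured when the row begins; what a row does not reach is not made up. A row lasts 1/12 s, in which the tool goes at most 41.7 mm and 7.16 degrees, less where a joint would pass 70% of its speed; a pose out of reach is approached as far as the arm can. A call is refused whole if a number of a shift passes 41.7 or a number of a turn 0.125, either way. A call with a gripper value outside its range is refused whole. The fingers move at their own pace and stop on an object; "newtons" is the grip in N (left out, the last holds). Time passes only in rows, so rows that do not move let the fingers close, or fill a call up. It gives the time, the measured TCP pose, the force and the opening at its end, in the units of the state.
- r.observe(): the state, without advancing time (a new reading comes with each control period).
- capture(name): name is "side" or "top"; returns (picture, depth): 384x512x3 uint8, red, green, blue; 384x512 float32, m along the optical axis (not along the pixel's ray), 0 where there is no reading.
- camera_model(name): a dict with "K" (3x3 intrinsics, pixels), "cam_to_world" (4x4, takes a point from camera to world coordinates). Camera axes: x right, y down, z forward; pixel columns grow to the right and rows downward; lengths in m; the calibration is good to about 2 mm. A picture is of the moment at which its call begins. camera_model takes no time and is no camera call.
- r.job_done(): hands the job in, once; it reports no verdict.
The state is a dict: "t": time; "qpos": joint angles; "qvel": joint speeds; "effort": joint torques, N m; "ee_pos": TCP position; "ee_rot": TCP orientation; "wrist_force": force on the tool from outside, world axes, zero at the start; "wrist_torque": the same for the moment, N m; "gripper_width": finger opening in m.
Only numpy, scipy, OpenCV 4.12 (cv2) and the standard library are available. Lean on these libraries where they do the work, as an engineer would, in place of code of your own. Each camera call takes 0.05 s, during which the arm holds its last target.

## Task

New gas struts have just been fitted to the lid of the screened test box. Pull the latch lever on its side towards you right to its stop so that the lid pops up off its catch, ease the lever slowly back home without letting it snap, then lift the lid by its bow handle until it is clearly past the balance point, where the struts would carry it on up by themselves, but do not let it get away from you and swing open. Then bring it back and finish while still holding it by the handle, at rest just below the balance point with the lid still wanting to fall shut, so that I can tighten the strut brackets; leave the other things on the bench where they are.

Things in the scene. Friction and masses are not known exactly. Their poses are not given: they have to be found in the camera images.
- box: Screened test box, bare aluminium, fixed to the bench: 280 mm deep (x), 300 mm wide (y), 125 mm high with its lid shut. Origin: centre of the underside. Its x axis points from its front (the robot's side) to its back, y to its left as the robot sees it, z up. The lid's hinge line is parallel to y, 148 mm behind the centre, 90 mm above the bench. The latch lever is on the left side (+y).
- lid (a joint): Opening of the lid in rad: 0 shut, 1.25 fully open. Latched, it cannot be lifted (reads up to 0.01); unlatched, spring plungers lift it to 0.107, where it rests. With its gas struts it is balanced at 0.58 (33 degrees; handle bar then 299 mm above the bench): below, it falls shut (8 N at the handle holds it at 0.12, 1.3 N at 0.50); above, the struts push it on to 1.25 (2 N at 0.70).
- handle_bar (a point): Bow handle on the lid's top near its front edge: round steel bar 14 mm thick, 130 mm long, parallel to the box's y axis, a post at each end, its axis 43 mm above the lid's top face. This point: middle of the bar. With the lid shut it is 262 mm in front of the hinge line and 78 mm above it (168 mm above the bench); it swings with the lid about the hinge line.
- lever (a joint): Angle of the latch lever in rad: 0 home, 0.85 at its stop; grows as its top comes towards the robot (the box's -x). It turns about a line parallel to the box's y axis, 115 mm in front of the box's centre and 50 mm above the bench. A spring draws it home (4 N at the grip at home, 9 N at the stop); let go, it snaps back. The hook frees the lid at about 0.25.
- lever_grip (a point): Middle of the lever's cross grip: round black rubber bar 16 mm thick, 58 mm long, sticking out sideways (the box's +y) from the top of the steel lever arm, 110 mm from the lever's axis. At home 153 mm above the bench, 77 mm in front of the box's centre, 203 mm to its left (arm leaning 0.35 rad away from the robot); at the stop 0.50 rad towards it, 147 mm high.
- multimeter: Bystander: hand-held multimeter lying flat, 170 x 82 x 45 mm. Origin: centre of its underside.
- spool: Bystander: reel of solder wire standing on one black flange, 64 mm across, 50 mm high. Origin: centre of its underside.
- screwdriver: Bystander: screwdriver 190 mm long lying on the bench. Origin: centre of its underside.
- flux: Bystander: white bottle with black cap, 44 mm across, 110 mm high. Origin: centre of its underside.
- tray: Bystander: empty steel parts tray 130 x 100 x 25 mm. Origin: centre of its underside.
- flywheel: Bystander: brass capstan flywheel with its shaft upwards, 90 mm across, 50 mm high. Origin: centre of its underside.
- brush: Bystander: small brush 160 mm long lying on the bench. Origin: centre of its underside.

How it is judged:
On the way, in this order (a step that is already met when the one before it is completed fails the run):
1. The latch lever is pulled to its stop (0.78 rad or more) (value of joint lever above 0.78 rad), for 0.1 s.
2. The lever is back home (under 0.08 rad) and the lid has popped up (value of joint lever below 0.08 rad and value of joint lid above 0.07 rad), for 0.2 s.
3. The lid is raised clearly past its balance point (over 0.62 rad; balance at 0.58) (value of joint lid above 0.62 rad), for 0.15 s.
At the end, for the whole second after the job is handed in: The lid is at rest (under 0.1 rad/s) just below its balance point of 0.58 rad, between 0.38 and 0.572 rad, the fingers bear on its handle with more than 1 N, and the latch lever is home (under 0.08 rad) (value of joint lid between 0.38 and 0.572 rad and velocity of joint lid between -0.1 and 0.1 rad/s and (contact force between the fingers and lid_c8 above 1 N or contact force between the fingers and lid_c9 above 1 N or contact force between the fingers and lid_c10 above 1 N) and value of joint lever below 0.08 rad); the arm keeps its last pose, push and grip.
It fails at once if The lever snaps back: it returns faster than 2 rad/s while more than 0.15 rad from home (velocity of joint lever below -2 rad/s and value of joint lever above 0.15 rad).
It fails at once if The lid gets away and swings open (over 0.95 rad) (value of joint lid above 0.95 rad).
It fails at once if A bystander is moved more than 30 mm (distance of any of multimeter, spool, screwdriver, flux, tray, flywheel, brush from where it was at the start of the episode above 0.03 m).
It also fails if it takes over 54 s, if anything falls off the work surface, if the arm or the gripper's body presses on something with over 40 N, if the wrist force passes 120 N, or if a joint passes its speed limit or range.

## Working session

There is one attempt and no reset: what is moved stays moved. The work goes in short steps, Python scripts to look and compute and a tool call to move; the robot and the scene stay as the last step left them, time stands still between calls to the robot, and variables do not carry over. Pictures are saved under pics/ and viewed, and the job is handed in when it is done.

Besides the shell and the picture viewer there is one more tool, called after ">>>" by a JSON object that holds its "method" and its "body", one argument or row to a line. drive_tool: Moves the arm, as the interface text tells. Its arguments: {"type":"object","properties":{"rows":{"type":"string"},"newtons":{"type":"number"}},"required":["rows"]}

```bash
mkdir -p pics; ls
python3 - <<'E'
from bench import r,capture,camera_model
import cv2,numpy as np
o=r.observe()
for k in o: print(k,np.round(o[k],3))
for n in("side","top"):
    p,d=capture(n); cv2.imwrite(f"pics/{n}0.png",p[:,:,::-1]); np.save(f"{n}0.npy",d)
    c=camera_model(n); print(n,np.round(c["K"],1).tolist(),np.round(c["cam_to_world"],3).tolist())
E
```

```text
pics
t 0.0
qpos [ 1.     0.277 -0.028  1.268  0.     1.467]
qvel [-0.002  0.002  0.001 -0.    -0.002  0.001]
effort [ 0.0000e+00 -4.4551e+01  2.9520e+01  1.7000e-02 -0.0000e+00 -0.0000e+00]
ee_pos [0.281 0.557 0.247]
ee_rot [ 0.365  1.54  -0.369]
wrist_force [-0.802  0.036  0.342]
wrist_torque [-0.018  0.04  -0.036]
gripper_width 0.085
side [[498.1, 0.0, 255.3], [0.0, 498.1, 189.2], [0.0, 0.0, 1.0]] [[0.834, -0.415, 0.364, -0.03], [-0.552, -0.616, 0.562, -0.854], [-0.009, -0.67, -0.742, 1.271], [0.0, 0.0, 0.0, 1.0]]
top [[412.1, 0.0, 255.7], [0.0, 412.1, 186.8], [0.0, 0.0, 1.0]] [[-0.015, -0.998, 0.056, 0.432], [-1.0, 0.016, 0.01, 0.002], [-0.011, -0.055, -0.998, 1.421], [0.0, 0.0, 0.0, 1.0]]
```

View pics/side0.png

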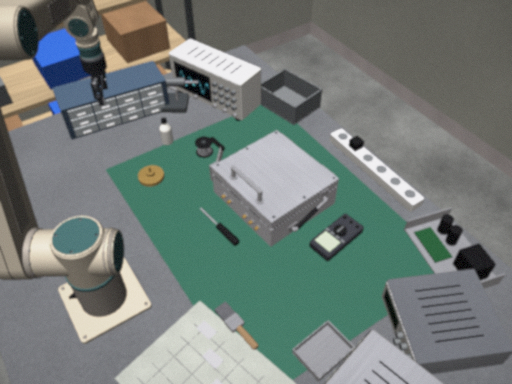

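View pics/top0.png

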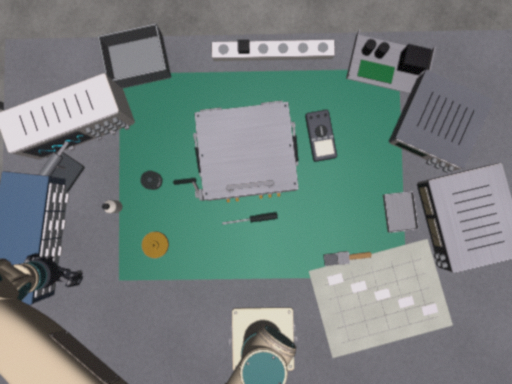

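Run:
```python
import cv2
a=cv2.imread("pics/top0.png")[85:255,90:350]; cv2.imwrite("pics/top0z.png",cv2.resize(a,None,fx=3,fy=3,interpolation=cv2.INTER_CUBIC))
a=cv2.imread("pics/side0.png")[110:260,130:360]; cv2.imwrite("pics/side0z.png",cv2.resize(a,None,fx=3.4,fy=3.4,interpolation=cv2.INTER_CUBIC))
```

```text
(no output)
```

View pics/top0z.png

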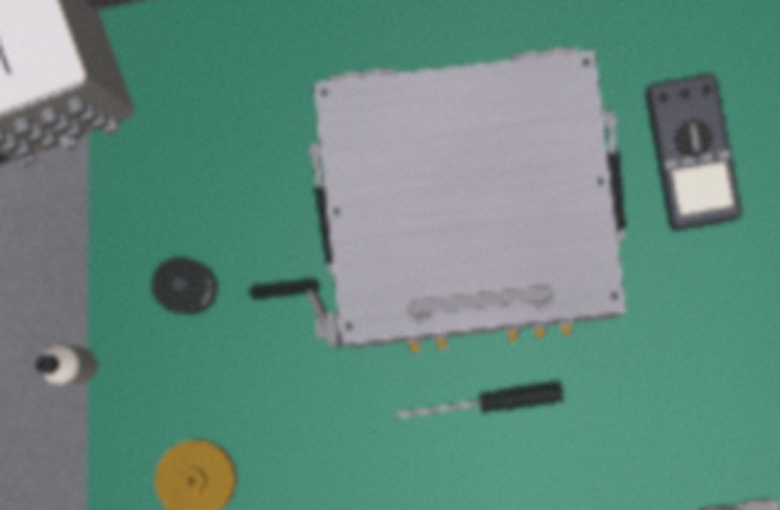

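View pics/side0z.png

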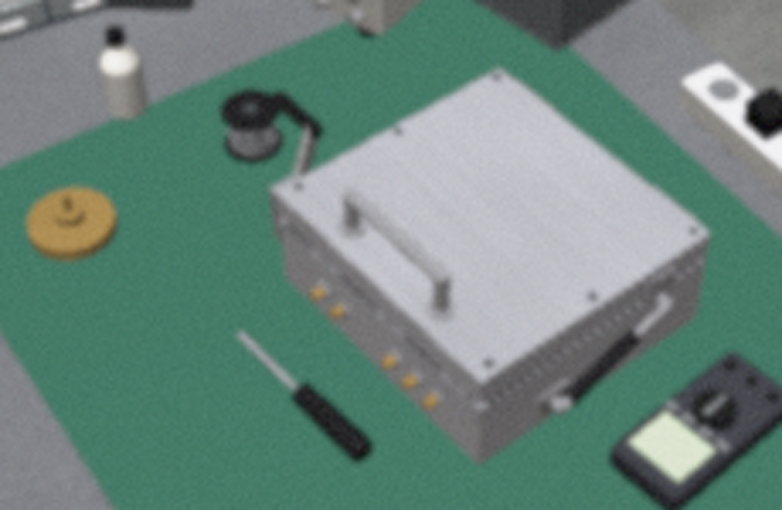

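```bash
cat > h.py <<'E'
import numpy as np
from bench import camera_model
def ray(n,u,v,z):
    c=camera_model(n);K=c["K"];T=np.array(c["cam_to_world"])
    d=T[:3,:3]@np.linalg.solve(K,[u,v,1.]);o=T[:3,3]
    return o+d*(z-o[2])/d[2]
E
python3 - <<'E'
from h import *
import cv2
p=cv2.imread("pics/top0.png");d=np.load("top0.npy")
tz=lambda x,y:(x/3+90-.33,y/3+85-.33)
C=[ray("top",*tz(*q),.125) for q in[(316,83),(592,52),(622,314),(338,345)]]
for c in C: print(np.round(c,4))
C=np.array(C); print("ctr",C.mean(0)); 
e=(C[1]-C[0]+C[2]-C[3])/2; print(np.linalg.norm(e),np.arctan2(e[0],-e[1])) 
e=(C[0]-C[3]+C[1]-C[2])/2; print(np.linalg.norm(e),np.arctan2(e[1],e[0]))
for nm,q,z in[("grip L",(252,292),.153),("grip R",(317,286),.153),("hl",(411,306),.168),("hr",(551,293),.168),("spool",(184,285),.05),("flux",(48,364),.11),("fly",(196,480),.03),("sd tip",(398,415),.005),("sd end",(562,391),.02)]:
    print(nm,np.round(ray("top",*tz(*q),z),4))
sz=lambda x,y:(x/3.4+130-.35,y/3.4+110-.35)
for nm,q,z in[("grip L",(275,104),.153),("grip R",(317,128),.153),("hl",(350,196),.168),("hr",(443,275),.168),("cornFR",(484,381),.125),("cornBL",(499,69),.125),("cornFL",(273,187),.125),("cornBR",(709,232),.125)]:
    print("side",nm,np.round(ray("side",*sz(*q),z),4))
# plane depth of lid region
m=np.zeros(d.shape,bool);m[105:180,205:285]=1
vs,us=np.nonzero(m);c=camera_model("top");K=c["K"];T=c["cam_to_world"]
P=np.linalg.solve(K,np.stack([us,vs,np.ones_like(us)]).astype(float))*d[vs,us];W=T[:3,:3]@P+T[:3,3:];print("lid z",np.median(W[2]))
E
```

```text
[0.7448 0.2045 0.125 ]
[ 0.7729 -0.0891  0.125 ]
[ 0.4941 -0.1152  0.125 ]
[0.4661 0.1833 0.125 ]
ctr [0.6194493  0.04587988 0.125     ]
0.2973636714485379 0.09447752722601208
0.2797624518952664 0.08471193108863921
grip L [0.5213 0.2677 0.153 ]
grip R [0.5264 0.2005 0.153 ]
hl [0.5034 0.1027 0.168 ]
hr [ 0.5145 -0.0397  0.168 ]
spool [0.5376 0.3652 0.05  ]
flux [0.451  0.4944 0.11  ]
fly [0.3197 0.3572 0.03  ]
sd tip [0.3882 0.132  0.005 ]
sd end [ 0.413  -0.0551  0.02  ]
side grip L [0.5164 0.2581 0.153 ]
side grip R [0.5328 0.2058 0.153 ]
side hl [0.5035 0.0969 0.168 ]
side hr [ 0.5199 -0.0312  0.168 ]
side cornFR [ 0.5023 -0.1205  0.125 ]
side cornBL [0.7462 0.2036 0.125 ]
side cornFL [0.4697 0.1854 0.125 ]
side cornBR [ 0.7761 -0.0925  0.125 ]
lid z 0.1258254942823971
```

Run:
```python
from h import *
from bench import r
from scipy.spatial.transform import Rotation as R
o=r.observe();M=R.from_rotvec(o["ee_rot"]).as_matrix();print(np.round(M,3));y=M[:,1]
a=np.arctan2(y[1],y[0]);t=.09
print("turn needed",[(t-a+k*np.pi) for k in(-1,0,1)],o["qpos"][5])
b=np.array([.621,.046]);X=np.array([np.cos(t),np.sin(t)]);Y=np.array([-X[1],X[0]])
for d in(0,.2,.4,.6,.8,.85,.88):
    g=b+X*(-.115-.11*np.sin(d-.35))+Y*.206; print("lever",d,np.round(g,4),round(.05+.11*np.cos(d-.35),4))
for th in(.107,.2,.3,.4,.5,.54,.58,.64,.66):
    g=b+X*(.148-.2734*np.cos(.2893+th)); print("lid",th,np.round(g,4),round(.09+.2734*np.sin(.2893+th),4))
```

```text
[[-0.001  0.451  0.893]
 [-0.002  0.893 -0.451]
 [-1.    -0.002 -0.   ]]
turn needed [np.float64(-4.154592593468915), np.float64(-1.0129999398791218), np.float64(2.1285927137106713)] 1.4674135628970124
lever 0 [0.5255 0.2442] 0.1533
lever 0.2 [0.5043 0.2423] 0.1588
lever 0.4 [0.4825 0.2403] 0.1599
lever 0.6 [0.4608 0.2384] 0.1566
lever 0.8 [0.4403 0.2365] 0.149
lever 0.85 [0.4354 0.2361] 0.1465
lever 0.88 [0.4326 0.2358] 0.1449
lid 0.107 [0.5172 0.0366] 0.1955
lid 0.2 [0.5281 0.0376] 0.2185
lid 0.3 [0.542  0.0389] 0.242
lid 0.4 [0.5583 0.0403] 0.2639
lid 0.5 [0.5766 0.042 ] 0.2841
lid 0.54 [0.5845 0.0427] 0.2916
lid 0.58 [0.5927 0.0434] 0.2988
lid 0.64 [0.6055 0.0446] 0.309
lid 0.66 [0.6099 0.045 ] 0.3123
```

>>> {"method": "drive_tool", "body": {
  "rows": "24 -31 0 -0.1 0; 24 -31 0 -0.1 0; 24 -31 0 -0.1 0; 24 -31 0 -0.1 0; 24 -31 0 -0.1 0",
  "newtons": 50
}}

```text
t: 0.52
ee_pos: [0.3987, 0.402, 0.2438]
ee_rot: [0.758, 1.439, -0.762]
wrist_force: [0.2, -1.0, -0.4]
gripper_width: 0.0854
```

>>> {"method": "drive_tool", "body": {
  "rows": "25 -31 0 -0.1 0; 25 -31 0 -0.1 0; 25 -31 0 -0.1 0; 25 -31 0 -0.1 0; 26 -32 0 -0.1 0"
}}

```text
t: 0.93
ee_pos: [0.5259, 0.2379, 0.2415]
ee_rot: [1.153, 1.25, -1.161]
wrist_force: [0.4, 0.5, 0.1]
gripper_width: 0.0855
```

>>> {"method": "drive_tool", "body": {
  "rows": "0 2 -12 -0.05 0; 0 2 -12 0 0; 0 1 -12 0 0; 0 0 0 0 0; 0 0 0 0 0"
}}

```text
t: 1.35
ee_pos: [0.5316, 0.2338, 0.2024]
ee_rot: [1.204, 1.216, -1.214]
wrist_force: [-0.2, 0.2, 1.0]
gripper_width: 0.085
```

```bash
cat > look.py <<'E'
import sys,cv2,numpy as np
from bench import r,capture
from scipy.spatial.transform import Rotation as R
n,tag,u0,v0,w,hh,f=sys.argv[1],sys.argv[2],*map(int,sys.argv[3:8])
o=r.observe();y=R.from_rotvec(o["ee_rot"]).as_matrix()[:,1];print(np.round(o["ee_pos"],4),"yaw",np.arctan2(y[1],y[0]))
p,d=capture(n);np.save(tag+".npy",d);cv2.imwrite(f"pics/{tag}_full.png",p[:,:,::-1]);cv2.imwrite(f"pics/{tag}.png",cv2.resize(p[v0:v0+hh,u0:u0+w,::-1],None,fx=f,fy=f,interpolation=cv2.INTER_CUBIC))
E
python3 look.py side s1 140 70 190 140 4; python3 look.py top t1 100 90 200 150 4
```

```text
[0.5316 0.2338 0.2024] yaw 0.0016625218423803388
[0.5311 0.2338 0.2021] yaw 0.001982142411152819
```

View pics/s1.png

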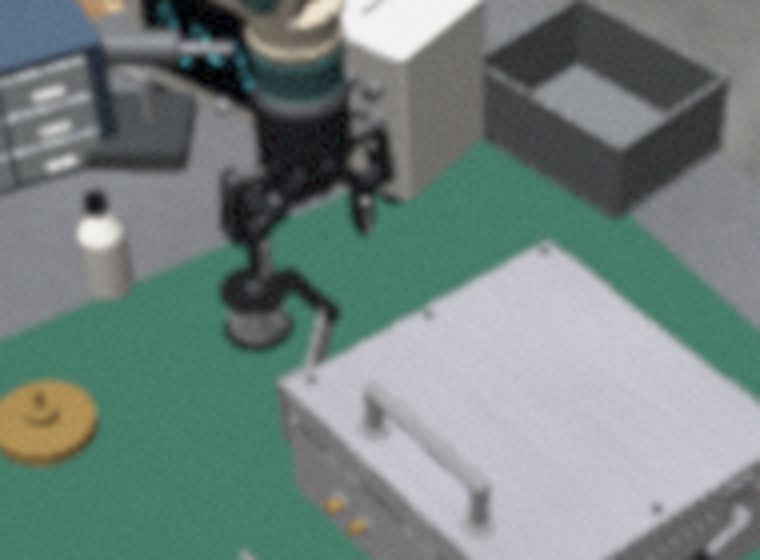

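View pics/t1.png

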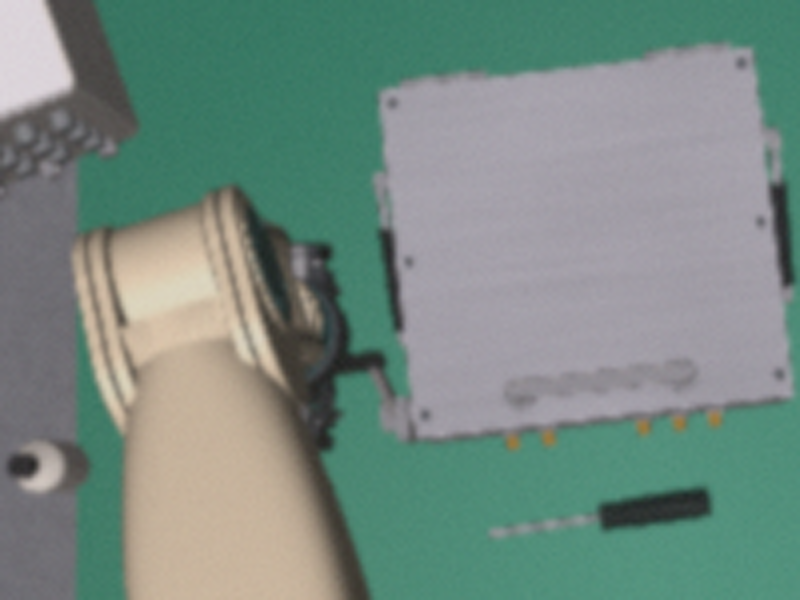

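>>> {"method": "drive_tool", "body": {
  "rows": "-3 5 -5 0.05 0; -3 4 -10 0.04 0; 0 0 -14 0 0; 0 0 -14 0 0; 0 0 0 0 0"
}}

```text
t: 1.87
ee_pos: [0.5261, 0.2477, 0.1636]
ee_rot: [1.134, 1.257, -1.131]
wrist_force: [0.2, 0.8, 0.1]
gripper_width: 0.0852
```

>>> {"method": "drive_tool", "body": {
  "rows": "0 -4 -8 0 0; 0 -1 -5 0 0; 0 0 0 0 0; 0 0 0 0 0; 0 0 0 0 0"
}}

```text
t: 2.28
ee_pos: [0.527, 0.244, 0.1528]
ee_rot: [1.135, 1.256, -1.126]
wrist_force: [-0.5, -0.7, -0.2]
gripper_width: 0.0855
```

```bash
python3 look.py side s2 140 70 190 140 4
```

```text
[0.527  0.244  0.1528] yaw 0.10629981706263016
```

View pics/s2.png

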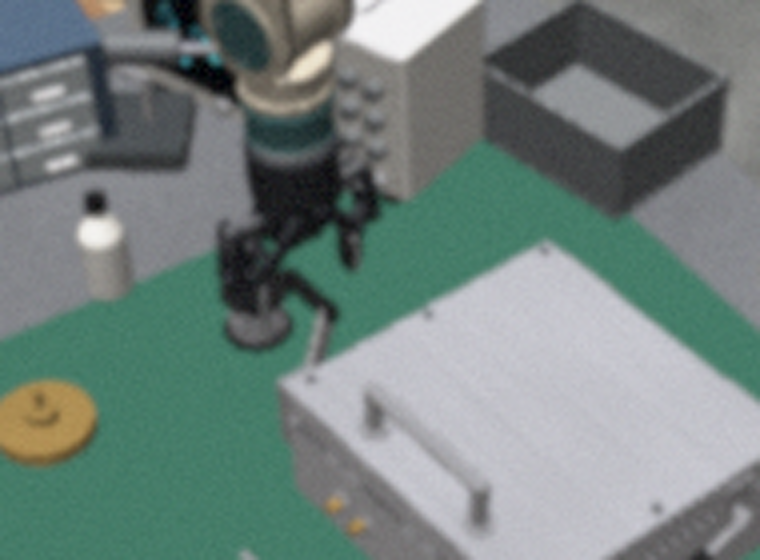

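>>> {"method": "drive_tool", "body": {
  "rows": "0 0 -1 -0.01 255; 0 0 0 0 255; 0 0 0 0 255; 0 0 0 0 255; 0 0 0 0 255",
  "newtons": 50
}}

```text
t: 2.75
ee_pos: [0.5285, 0.2442, 0.1535]
ee_rot: [1.146, 1.25, -1.131]
wrist_force: [0.5, 0.0, 0.1]
gripper_width: 0.0257
```

>>> {"method": "drive_tool", "body": {
  "rows": "0 0 0 0 255; 0 0 0 0 255; 0 0 0 0 255; 0 0 0 0 255; 0 0 0 0 255"
}}

```text
t: 3.17
ee_pos: [0.525, 0.2439, 0.1537]
ee_rot: [1.142, 1.255, -1.136]
wrist_force: [-0.8, -0.3, 1.2]
gripper_width: 0.0144
```

>>> {"method": "drive_tool", "body": {
  "rows": "-8 -0.7 2.2 0 255; -8 -0.7 2 0 255; -8 -0.7 1.5 0 255; -8 -0.7 1 0 255; -8 -0.7 0.5 0 255"
}}

```text
t: 3.58
ee_pos: [0.4998, 0.2414, 0.1611]
ee_rot: [1.159, 1.229, -1.114]
wrist_force: [8.2, -0.7, -8.9]
gripper_width: 0.0143
```

>>> {"method": "drive_tool", "body": {
  "rows": "-10 -1 -0.8 0 255; -10 -1 -0.5 0 255; -10 -1 -1 0 255; -10 -1 -1.5 0 255; -10 -1 -2 0 255"
}}

```text
t: 4.0
ee_pos: [0.4729, 0.2388, 0.1624]
ee_rot: [1.189, 1.187, -1.075]
wrist_force: [10.1, -0.2, -6.0]
gripper_width: 0.0139
```

```bash
cat > st.py <<'E'
import numpy as np
from bench import r
from scipy.spatial.transform import Rotation as R
o=r.observe();print(np.round(R.from_rotvec(o["ee_rot"]).as_matrix(),3).tolist(),np.round(o["qpos"],3),np.round(o["ee_pos"],4),o["wrist_force"],o["gripper_width"])
E
python3 st.py
```

```text
[[0.09, 0.992, 0.089], [0.009, 0.089, -0.996], [-0.996, 0.09, -0.001]] [ 0.358  0.118 -0.416  0.95  -0.023  1.838] [0.4729 0.2388 0.1624] [10.06260455 -0.18724096 -5.96637659] 0.013926000659701673
```

>>> {"method": "drive_tool", "body": {
  "rows": "-10 -1 -2 0 255; -12 -1 -2.5 0 255; -12 -1 -3 0 255; -12 -1 -3.5 0 255; -12 -1 -4 0 255",
  "newtons": 30
}}

```text
t: 4.42
ee_pos: [0.4432, 0.2359, 0.156]
ee_rot: [1.222, 1.133, -1.031]
wrist_force: [17.0, -1.2, -11.1]
gripper_width: 0.0139
```

```bash
python3 st.py
```

```text
[[0.157, 0.984, 0.082], [0.011, 0.082, -0.997], [-0.987, 0.158, 0.002]] [ 0.388  0.039 -0.525  0.857 -0.05   1.872] [0.4432 0.2359 0.156 ] [ 16.99462234  -1.15059461 -11.05754471] 0.01394634930662553
```

>>> {"method": "drive_tool", "body": {
  "rows": "-14 -1 -6 0 255; -14 -1 -6 0 255; -14 -1 -6 0 255; -14 -1 -6 0 255; -14 -1 -6 0 255"
}}

```text
t: 4.83
ee_pos: [0.4322, 0.2348, 0.1522]
ee_rot: [1.288, 1.017, -0.948]
wrist_force: [36.0, -2.4, -20.7]
gripper_width: 0.0141
```

```bash
python3 st.py;  python3 look.py side s3 140 70 190 140 4;python3 look.py top t3 100 90 200 150 4
```

```text
[[0.291, 0.955, 0.06], [0.007, 0.061, -0.998], [-0.957, 0.29, 0.012]] [ 0.431 -0.041 -0.641  0.7   -0.116  1.924] [0.4322 0.2348 0.1522] [ 36.00489885  -2.42584925 -20.71156986] 0.014056007937014463
[0.4322 0.2348 0.1522] yaw 0.06393369678392997
[0.432  0.2348 0.1522] yaw 0.06396062773601435
```

View pics/s3.png

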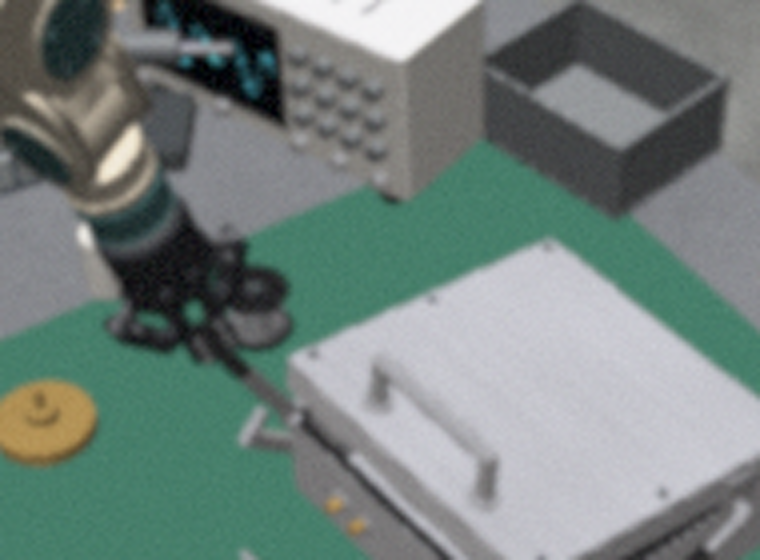

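View pics/t3.png

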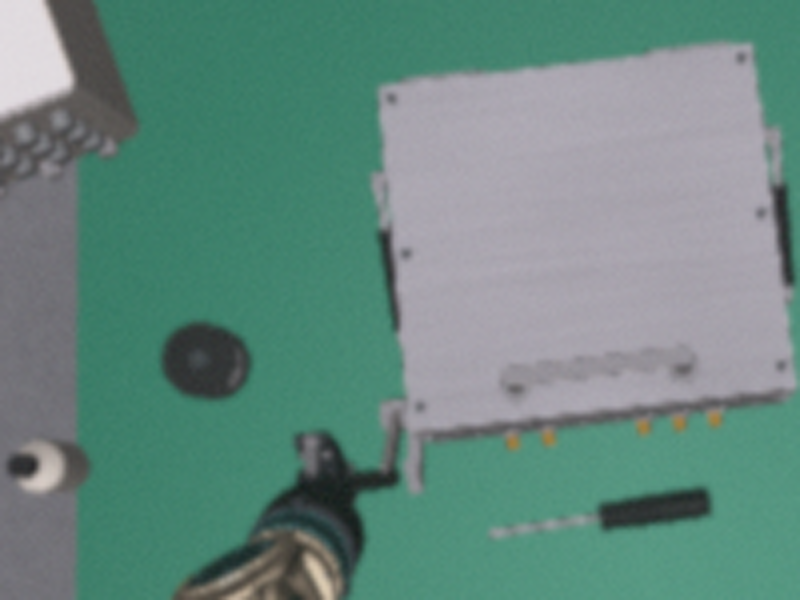

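>>> {"method": "drive_tool", "body": {
  "rows": "5 0.5 1 0 255; 7 0.7 2.5 0 255; 7 0.7 2.5 0 255; 7 0.7 2 0 255; 7 0.7 1.5 0 255",
  "newtons": 50
}}

```text
t: 5.35
ee_pos: [0.4744, 0.2389, 0.1664]
ee_rot: [1.295, 1.004, -0.933]
wrist_force: [0.3, 2.0, 5.6]
gripper_width: 0.014
```

```bash
python3 st.py
```

```text
[[0.308, 0.949, 0.061], [0.009, 0.062, -0.998], [-0.951, 0.308, 0.011]] [ 0.403  0.003 -0.568  0.707 -0.113  1.894] [0.4744 0.2389 0.1664] [0.3400284  1.9953682  5.62416798] 0.014001973688973879
```

>>> {"method": "drive_tool", "body": {
  "rows": "5 0.5 0 0 255; 5 0.5 0 0 255; 5 0.5 0 0 255; 5 0.5 -0.5 0 255; 5 0.5 -0.5 0 255"
}}

```text
t: 5.77
ee_pos: [0.5007, 0.2415, 0.1653]
ee_rot: [1.293, 1.006, -0.933]
wrist_force: [0.5, 0.7, -0.3]
gripper_width: 0.014
```

```bash
python3 st.py
```

```text
[[0.306, 0.95, 0.063], [0.009, 0.063, -0.998], [-0.952, 0.306, 0.011]] [ 0.386  0.049 -0.523  0.706 -0.108  1.877] [0.5007 0.2415 0.1653] [ 0.48902716  0.65325953 -0.3091922 ] 0.014047769833623
```

```bash
python3 look.py side s4 140 70 190 140 4;python3 look.py top t4 100 90 200 150 4
```

```text
[0.5007 0.2415 0.1653] yaw 0.06651981055275247
[0.5014 0.2416 0.1652] yaw 0.06631331841128824
```

View pics/s4.png

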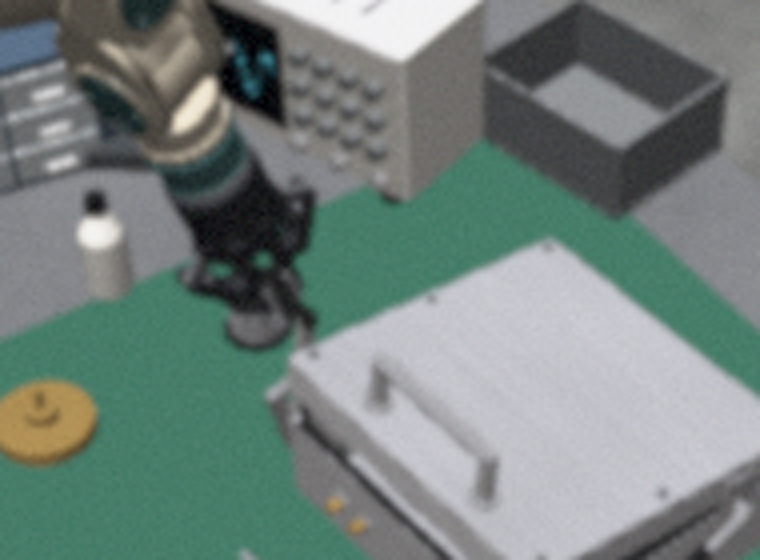

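View pics/t4.png

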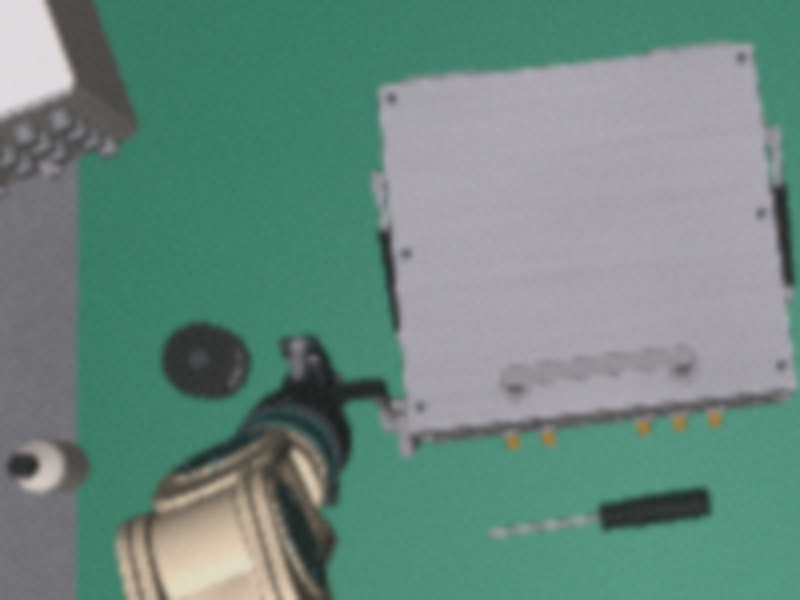

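>>> {"method": "drive_tool", "body": {
  "rows": "5 0.5 -1 0 255; 5 0.5 -1 0 255; 5 0.5 -1.5 0 255; 5 0.5 -1.5 0 255; 5 0.5 -2 0 255"
}}

```text
t: 6.28
ee_pos: [0.5248, 0.244, 0.1574]
ee_rot: [1.29, 1.01, -0.936]
wrist_force: [-22.6, -3.8, 24.3]
gripper_width: 0.0144
```

```bash
python3 st.py
```

```text
[[0.301, 0.951, 0.064], [0.008, 0.065, -0.998], [-0.953, 0.301, 0.012]] [ 0.372  0.099 -0.486  0.697 -0.102  1.862] [0.5248 0.244  0.1574] [-22.56749192  -3.78461084  24.29726911] 0.014421388404748867
```

>>> {"method": "drive_tool", "body": {
  "rows": "10 1 2 0 255; 10 1 2 0 255; 10 1 2 0 255; 10 1 2 0 255; 10 1 2 0 255"
}}

```text
t: 6.7
ee_pos: [0.5257, 0.2441, 0.1565]
ee_rot: [1.232, 1.092, -1.004]
wrist_force: [-28.5, -1.7, 20.1]
gripper_width: 0.0141
```

```bash
python3 st.py
```

```text
[[0.201, 0.976, 0.082], [0.001, 0.084, -0.997], [-0.98, 0.2, 0.016]] [ 0.356  0.151 -0.404  0.825 -0.069  1.837] [0.5257 0.2441 0.1565] [-28.45171611  -1.72916609  20.08084004] 0.014094293918909226
```

Works: the tilt is 0.20 now. Twice more.

>>> {"method": "drive_tool", "body": {
  "rows": "10 1 3 0 255; 10 1 3 0 255; 10 1 3 0 255; 10 1 3 0 255; 10 1 3 0 255"
}}

```text
t: 7.12
ee_pos: [0.5257, 0.2441, 0.1559]
ee_rot: [1.174, 1.173, -1.076]
wrist_force: [-20.5, 0.2, 8.1]
gripper_width: 0.0137
```

>>> {"method": "drive_tool", "body": {
  "rows": "10 1 3 0 255; 10 1 3 0 255; 10 1 3 0 255; 8 1 3 0 255; 4 0 2 0 255"
}}

```text
t: 7.53
ee_pos: [0.5254, 0.2441, 0.1557]
ee_rot: [1.124, 1.241, -1.142]
wrist_force: [-4.7, 1.5, 0.3]
gripper_width: 0.0136
```

```bash
python3 st.py
```

```text
[[0.003, 0.995, 0.099], [-0.017, 0.099, -0.995], [-1.0, 0.001, 0.017]] [ 0.331  0.263 -0.247  1.063 -0.017  1.803] [0.5254 0.2441 0.1557] [-4.65744824  1.47705187  0.29555809] 0.013641451351082147
```

>>> {"method": "drive_tool", "body": {
  "rows": "0 0 0 0 0; 0 0 0 0 0; 0 0 0 0 0; 0 0 0 0 0; 0 0 0 0 0"
}}

```text
t: 7.95
ee_pos: [0.5272, 0.2443, 0.1549]
ee_rot: [1.127, 1.238, -1.143]
wrist_force: [-0.0, 0.3, -0.1]
gripper_width: 0.0736
```

>>> {"method": "drive_tool", "body": {
  "rows": "0 0 0 0 0; 0 0 0 0 0; 0 0 10 0 0; 0 0 15 0 0; 0 0 20 0 0"
}}

```text
t: 8.37
ee_pos: [0.525, 0.243, 0.1979]
ee_rot: [1.123, 1.24, -1.15]
wrist_force: [-1.1, -0.3, -0.1]
gripper_width: 0.0854
```

>>> {"method": "drive_tool", "body": {
  "rows": "0 0 25 0 0; 0 0 25 0 0; 0 -5 20 0 0; 0 -10 10 0 0; 0 -5 0 0 0"
}}

```text
t: 8.78
ee_pos: [0.5268, 0.2233, 0.2894]
ee_rot: [1.128, 1.236, -1.141]
wrist_force: [-0.1, 0.3, 0.3]
gripper_width: 0.0855
```

```bash
python3 st.py;  python3 look.py side s5 140 70 190 140 4;python3 look.py top t5 100 90 200 150 4
```

```text
[[0.007, 0.995, 0.096], [-0.017, 0.096, -0.995], [-1.0, 0.006, 0.018]] [ 0.297  0.164 -0.081  1.324 -0.018  1.771] [0.5268 0.2233 0.2894] [-0.10028567  0.30463383  0.31959675] 0.08550620244470596
[0.5268 0.2233 0.2894] yaw 0.096630106379743
[0.5266 0.2226 0.2886] yaw 0.09579863051756271
```

View pics/s5.png

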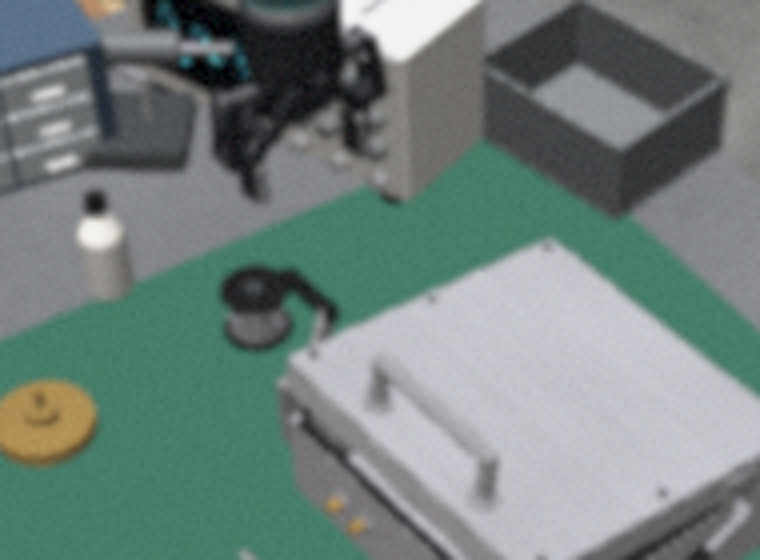

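View pics/t5.png

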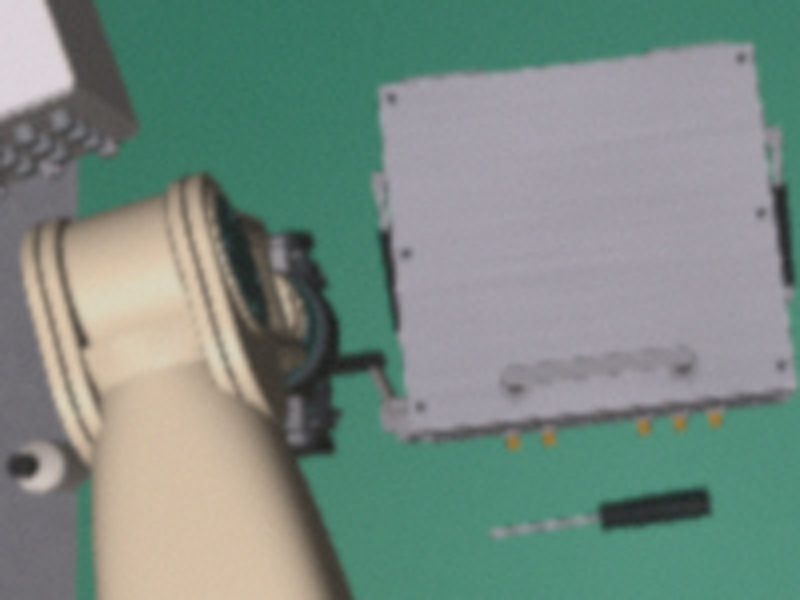

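Run:
```python
from h import *
for n,u0,v0,pts in[("top",100,90,[(505,376),(695,358)]),("side",140,70,[(378,364),(492,453)])]:
    P=[ray(n,x/4+u0-.37,y/4+v0-.37,.1955) for x,y in pts]; print(n,np.round(P,4),np.mean(P,0))
```

```text
top [[ 0.511   0.1027  0.1955]
 [ 0.5222 -0.0391  0.1955]] [0.5166093  0.03179714 0.1955    ]
side [[ 0.5092  0.0949  0.1955]
 [ 0.5296 -0.031   0.1955]] [0.51943166 0.0319574  0.1955    ]
```

>>> {"method": "drive_tool", "body": {
  "rows": "-1 -35 0 0 0; -1 -38 0 0 0; -1 -38 0 0 0; -1 -38 0 0 0; -2 -30 0 0 0"
}}

```text
t: 9.3
ee_pos: [0.5151, 0.0431, 0.2778]
ee_rot: [1.116, 1.253, -1.143]
wrist_force: [0.7, 0.3, -0.3]
gripper_width: 0.0851
```

>>> {"method": "drive_tool", "body": {
  "rows": "-1 0 -8 0 0; 0 0 -14 0 0; 0 0 -14 0 0; 0 0 -10 0 0; 0 0 0 0 0"
}}

```text
t: 9.72
ee_pos: [0.5082, 0.0365, 0.2213]
ee_rot: [1.119, 1.258, -1.162]
wrist_force: [-0.4, -0.4, 0.2]
gripper_width: 0.0857
```

```bash
python3 st.py
```

```text
[[-0.021, 0.995, 0.094], [-0.015, 0.094, -0.995], [-1.0, -0.023, 0.013]] [-0.047  0.104 -0.296  1.192 -0.016  1.43 ] [0.5082 0.0365 0.2213] [-0.43637133 -0.35849704  0.23356716] 0.08574980674469738
```

>>> {"method": "drive_tool", "body": {
  "rows": "4 0 -10 0 0; 4 0 -10 0 0; 2 0 -6 0 0; 0 0 0 0 0; 0 0 0 0 0"
}}

```text
t: 10.13
ee_pos: [0.5181, 0.0381, 0.1904]
ee_rot: [1.115, 1.263, -1.163]
wrist_force: [-0.3, 0.3, 0.1]
gripper_width: 0.0857
```

```bash
python3 look.py side s6 140 70 190 140 4
```

```text
[0.5181 0.0381 0.1904] yaw 0.0966854404913859
```

View pics/s6.png

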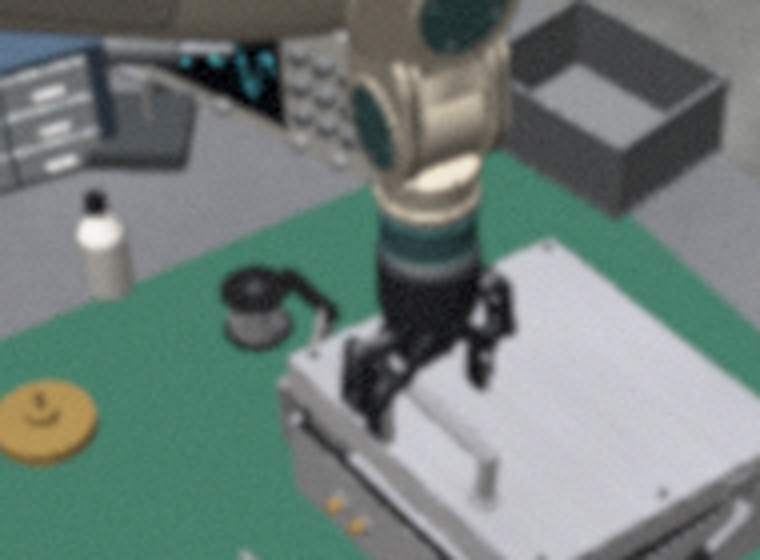

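Fingers straddle the bar around its middle (~(425,400)). Closing.

>>> {"method": "drive_tool", "body": {
  "rows": "0 0 2 0 255; 0 0 0 0 255; 0 0 0 0 255; 0 0 0 0 255; 0 0 0 0 255",
  "newtons": 40
}}

```text
t: 10.6
ee_pos: [0.5197, 0.0384, 0.1953]
ee_rot: [1.117, 1.26, -1.159]
wrist_force: [-0.0, -0.3, 0.9]
gripper_width: 0.0253
```

>>> {"method": "drive_tool", "body": {
  "rows": "0 0 0 0 255; 0 0 0 0 255; 0 0 0 0 255; 0 0 0 0 255; 0 0 0 0 255"
}}

```text
t: 11.02
ee_pos: [0.5182, 0.0382, 0.1956]
ee_rot: [1.116, 1.261, -1.161]
wrist_force: [0.5, 0.3, 0.1]
gripper_width: 0.0125
```

```bash
python3 st.py
```

```text
[[-0.023, 0.995, 0.097], [-0.015, 0.097, -0.995], [-1.0, -0.025, 0.013]] [-0.043  0.141 -0.309  1.143 -0.016  1.431] [0.5182 0.0382 0.1956] [0.47719918 0.32191679 0.12630804] 0.012457185757427661
```

>>> {"method": "drive_tool", "body": {
  "rows": "4 0.4 9 0 255; 4.5 0.4 9 0 255; 5 0.5 9 0 255; 5 0.5 9 0 255; 5.5 0.5 9 0 255"
}}

```text
t: 11.43
ee_pos: [0.538, 0.0402, 0.2353]
ee_rot: [1.108, 1.273, -1.173]
wrist_force: [0.9, 0.0, -9.4]
gripper_width: 0.0128
```

```bash
python3 st.py
```

```text
[[-0.04, 0.994, 0.097], [-0.016, 0.096, -0.995], [-0.999, -0.041, 0.012]] [-0.037  0.16  -0.201  1.249 -0.017  1.438] [0.538  0.0402 0.2353] [ 0.89650655  0.02543871 -9.41476851] 0.012848835747109441
```

>>> {"method": "drive_tool", "body": {
  "rows": "6 0.6 9 0 255; 6.5 0.6 9 0 255; 7 0.7 9 0 255; 7 0.7 8.5 0 255; 7 0.7 8 0 255"
}}

```text
t: 11.85
ee_pos: [0.5744, 0.0438, 0.2835]
ee_rot: [1.107, 1.275, -1.175]
wrist_force: [5.6, 0.1, -8.7]
gripper_width: 0.0121
```

```bash
python3 st.py
```

```text
[[-0.042, 0.994, 0.097], [-0.016, 0.097, -0.995], [-0.999, -0.043, 0.012]] [-0.028  0.202 -0.047  1.363 -0.017  1.446] [0.5744 0.0438 0.2835] [ 5.58309941  0.14089043 -8.73959677] 0.012099051627244131
```

>>> {"method": "drive_tool", "body": {
  "rows": "5 0.5 4.6 0 255; 5 0.5 4.4 0 255; 5 0.5 4.2 0 255; 5 0.5 4 0 255; 4 0.4 3 0 255"
}}

```text
t: 12.27
ee_pos: [0.604, 0.0467, 0.3109]
ee_rot: [1.11, 1.269, -1.169]
wrist_force: [1.5, 0.4, -2.9]
gripper_width: 0.0122
```

```bash
python3 st.py
```

```text
[[-0.034, 0.995, 0.097], [-0.015, 0.097, -0.995], [-0.999, -0.036, 0.012]] [-0.022  0.242  0.059  1.422 -0.016  1.452] [0.604  0.0467 0.3109] [ 1.54224382  0.42036128 -2.93995579] 0.012219799384788649
```

>>> {"method": "drive_tool", "body": {
  "rows": "4 0.4 2.2 0 255; 4 0.4 2.2 0 255; 2 0.2 1 0 255; 0 0 0 0 255; 0 0 0 0 255"
}}

```text
t: 12.68
ee_pos: [0.616, 0.0479, 0.3198]
ee_rot: [1.111, 1.267, -1.167]
wrist_force: [-0.1, -0.2, -1.6]
gripper_width: 0.0125
```

```bash
python3 st.py; python3 look.py side s7 140 50 190 140 4; python3 st.py
```

```text
[[-0.032, 0.995, 0.097], [-0.016, 0.097, -0.995], [-0.999, -0.033, 0.012]] [-0.02   0.26   0.1    1.443 -0.016  1.454] [0.616  0.0479 0.3198] [-0.09682694 -0.21221871 -1.56047021] 0.012533610688943427
[0.616  0.0479 0.3198] yaw 0.09717149996936462
[[-0.032, 0.995, 0.097], [-0.016, 0.097, -0.995], [-0.999, -0.033, 0.012]] [-0.02   0.259  0.1    1.443 -0.016  1.454] [0.6159 0.0479 0.3198] [ 1.55509742 -0.71421348 -1.5299294 ] 0.012170663884797742
```

View pics/s7.png

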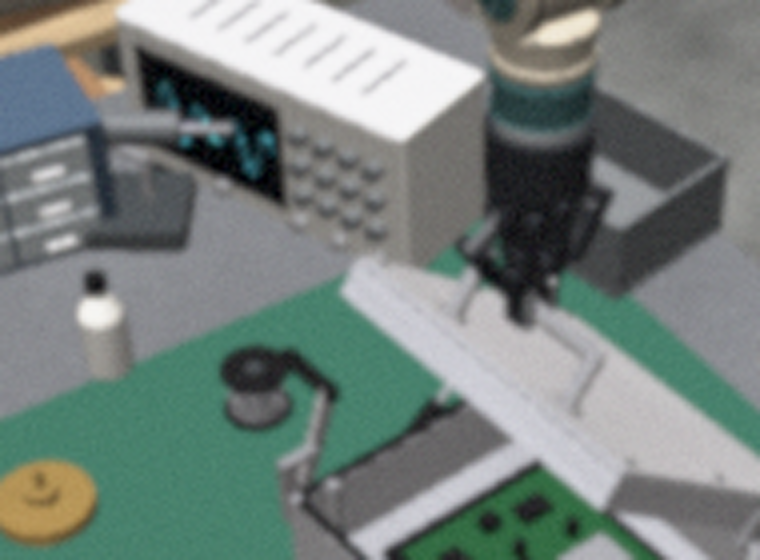

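```bash
cat > pl.py <<'E'
import sys,numpy as np
from bench import camera_model
d=np.load(sys.argv[1]+".npy");u0,u1,v0,v1=map(int,sys.argv[2:6])
c=camera_model("side");vs,us=np.mgrid[v0:v1,u0:u1].reshape(2,-1);z=d[vs,us];k=z>0
P=np.linalg.solve(c["K"],np.stack([us,vs,np.ones_like(us)]).astype(float))*z;T=np.array(c["cam_to_world"]);W=(T[:3,:3]@P+T[:3,3:])[:,k].T
for i in range(4):
    m=W.mean(0);n=np.linalg.svd(W-m,full_matrices=False)[2][2];e=(W-m)@n;W=W[abs(e)<2*e.std()+1e-4]
n*=np.sign(n[2]);print("n",n.round(3),"tilt",np.arccos(n[2]),"rms",e.std(),len(W),m)
E
python3 pl.py s7 295 325 140 170; python3 pl.py s5 200 300 140 200
```

```text
n [0.653 0.067 0.754] tilt 0.716117142328641 rms 0.0033631342117964643 679 [0.73027639 0.0053907  0.16880125]
n [-0.095  0.364  0.927] tilt 0.3856955149015158 rms 0.03000391837351561 5408 [0.57497133 0.10557956 0.11388248]
```

>>> {"method": "drive_tool", "body": {
  "rows": "-5 -0.5 -3.4 0 255; -5 -0.5 -3.7 0 255; -5 -0.5 -4 0 255; -5 -0.5 -4.3 0 255; -5 -0.5 -4.6 0 255"
}}

```text
t: 13.15
ee_pos: [0.5909, 0.0454, 0.3002]
ee_rot: [1.115, 1.262, -1.162]
wrist_force: [0.3, 0.5, 1.8]
gripper_width: 0.0128
```

```bash
python3 st.py
```

```text
[[-0.024, 0.995, 0.097], [-0.015, 0.097, -0.995], [-1.0, -0.026, 0.013]] [-0.025  0.214  0.002  1.383 -0.016  1.449] [0.5909 0.0454 0.3002] [0.29474589 0.52218183 1.82593339] 0.012754471958681141
```

Here the lid is at about 0.57. About 15–18 mm more each way to reach roughly 0.49.

>>> {"method": "drive_tool", "body": {
  "rows": "-4 -0.4 -4 0 255; -4 -0.4 -4.2 0 255; -3 -0.3 -3.4 0 255; -1 -0.1 -1 0 255; 0 0 0 0 255"
}}

```text
t: 13.57
ee_pos: [0.5749, 0.0438, 0.2855]
ee_rot: [1.115, 1.262, -1.163]
wrist_force: [0.1, -0.8, -1.1]
gripper_width: 0.0124
```

>>> {"method": "drive_tool", "body": {
  "rows": "0 0 0 0 255; 0 0 0 0 255; 0 0 0 0 255; 0 0 0 0 255; 0 0 0 0 255"
}}

```text
t: 13.98
ee_pos: [0.5749, 0.0438, 0.2855]
ee_rot: [1.114, 1.263, -1.164]
wrist_force: [-0.5, -0.2, -0.1]
gripper_width: 0.0127
```

```bash
python3 st.py; python3 look.py side s8 140 50 190 140 4; python3 look.py top t8 100 60 200 150 4; python3 st.py
```

```text
[[-0.026, 0.995, 0.097], [-0.015, 0.097, -0.995], [-1.0, -0.028, 0.013]] [-0.028  0.192 -0.056  1.349 -0.016  1.446] [0.5749 0.0438 0.2855] [-0.49712361 -0.19834968 -0.10974595] 0.012684048317757383
[0.5749 0.0438 0.2855] yaw 0.09690055225466823
[0.5749 0.0438 0.2855] yaw 0.09689843469446027
[[-0.026, 0.995, 0.097], [-0.015, 0.097, -0.995], [-1.0, -0.028, 0.013]] [-0.028  0.192 -0.056  1.349 -0.016  1.446] [0.5749 0.0438 0.2855] [-0.25723175 -0.00916061  0.68318265] 0.012481337628980044
```

View pics/s8.png

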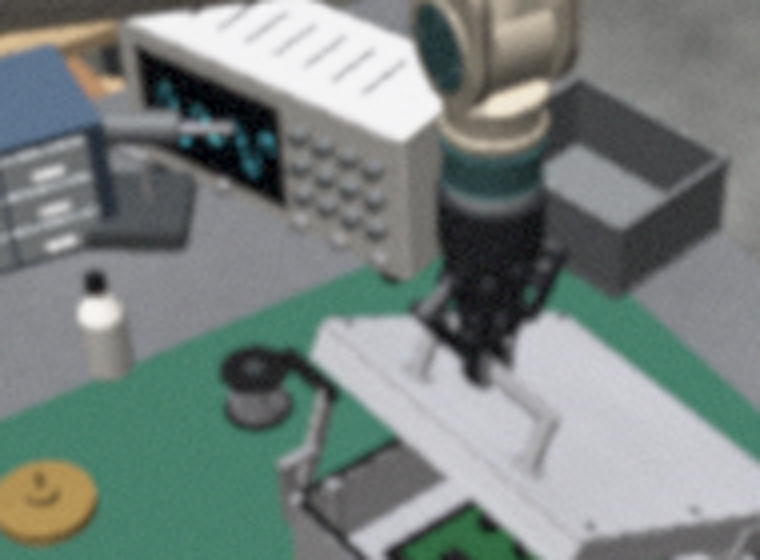

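View pics/t8_full.png

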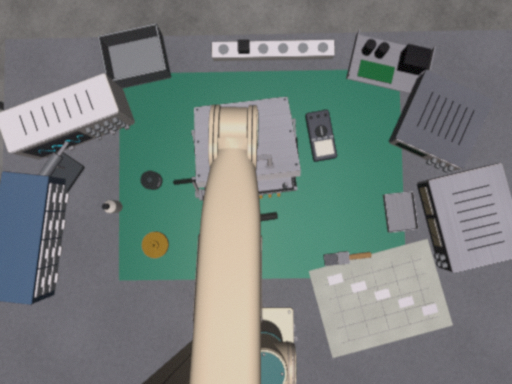

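```bash
python3 pl.py s8 287 312 145 168; python3 pl.py s8 293 318 152 170; python3 -c "
from bench import r
print(abs(r.observe()['qvel']).max()); print(r.job_done())"
```

```text
n [0.463 0.047 0.885] tilt 0.4840076288038394 rms 0.001140398579922915 507 [0.70322054 0.02305611 0.16619545]
n [0.463 0.048 0.885] tilt 0.48365384116442545 rms 0.001082960952873607 396 [ 0.70894163 -0.00160907  0.16450482]
0.0022253698498158536
the job is handed in; nothing more can be done
None
```

The job is done and handed in at about 14 s of the 54 s; no verdict comes back, so the results below are from my own checks.

- **Lever:** I pulled it to its stop, where the force rose to about 36 N and the lid popped up. I then eased it home while gripped, at roughly 1 rad/s at most, and released it only at the home stop. The pull tilted the gripper by about 0.3 rad, so I straightened it by pressing lightly against the home stop before letting go.
- **Lid:** I gripped the handle and lifted the lid to about 0.69 rad from the arm position. A depth plane fit gave a noisier 0.72. I then lowered it slowly.
- **Final state:** The lid is at rest at about 0.49 rad, with arm position and depth fit agreeing (0.495 and 0.484). The gripper is set to 40 N on the handle bar, and the joints are moving at under 0.003 rad/s. The lever is home and the other things look unmoved, though the arm hides part of the screwdriver in the last top picture.
- **Unconfirmed:** At the end the wrist force read near zero, within its noise of about 1 N. It does not confirm the 1.3 N the lid should be pulling with. That the fingers bear on the handle is judged from the jaw opening, which stayed at 12.5 mm around the bar.

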